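Close up the sorted strips

ROBOT

A 6-joint arm with a two-finger parallel gripper is mounted at the origin on the work surface. World frame = base frame: x ahead of the robot, y to its left, z up, the work surface at z = 0. Lengths are in m, angles in rad, forces in N, time in s.
With the tool pointing down it reaches from about 0.325 to 0.9 m from the base axis. Payload 3.5 kg.
Tool frame: the origin (TCP) lies between the finger pads; the fingertips stand robot.tcp_to_tips ahead of it and the grasp point (between the pads) lies 11 mm behind it (robot.tcp_to_tips is the distance from the TCP to the fingertips, in m); z points along the fingers, y is the line along which they close (so a half turn about z gives the same grasp; the last joint's range is limited). The gripper opens to 85 mm and grips with 20 to 120 N. Pads are 22 mm wide; open, the fingers measure 114 mm over their backs; the gripper's body (76 mm by 85 mm) begins 54 mm behind the grasp point. The pads swing forward as they close: fully open they stand 13 mm farther back than shut.
Start: joints at [-1.332, 0.276, -0.026, 1.268, 0, 1.467], TCP at [0.209, -0.589, 0.239] pointing down, gripper open.
Joint ranges: [-3.12, 3.12], [-0.85, 1.88], [-1.08, 1.24], [-1.95, 2.15], [-1.57, 1.53], [-3.14, 3.14]. Speed limits (rad/s): [2.57, 2.57, 3.14, 3.14, 3.14, 3.14].

INTERFACE

Orientations are given as a unit quaternion [x, y, z, w].
In Python, from station import status, snapshot, order, robot gives the robot as it stands. The module is installed in compiled form; this text tells all that it offers.
- The arm moves only by the tool jog_arm, never from a script. Its argument "steps" is a list of rows, each an object of numbers: "ax", "ay", "az": the turn, a rotation vector about the tool's x, y, z in degrees; "dx", "dy", "dz": the shift along the tool's x, y, z in m; "jaw": the finger opening in m, from 0 to 0.0854. In form: [{"ax": .., "ay": .., "az": .., "dx": .., "dy": .., "dz": .., "jaw": ..}, ...]. A call has exactly 5 rows; each row shifts and turns the commanded pose from where the row before left it, along the tool's axes as they then stand; what a row does not reach is not made up. A row lasts 1/8 s, in which the tool goes at most 62.5 mm and 10.7 degrees, less where a joint would pass 70% of its speed; a pose out of reach is approached as far as the arm can. A call is refused whole if a number of a shift passes 0.0625 or a number of a turn 10.7, either way. A call with a gripper value outside its range is refused whole. The fingers move at their own pace and stop on an object; the grip force is fixed at half the most. Time passes only in rows, so rows that do not move let the fingers close, or fill a call up. It gives the time, the measured TCP pose, the force, the opening and the grip force at its end, in the units of the state.
- status.read_state(): the state, without advancing time (a new reading comes with each control period).
- snapshot(name): name is "side" or "top"; returns a dict with "pixels" (480x640x3 uint8, red, green, blue), "z_map" (480x640 float32, m along the optical axis (not along the pixel's ray), 0 where there is no reading), "mtx" (3x3 intrinsics, pixels), "D" ([k1, k2, p1, p2, k3] as OpenCV has them; the pictures are not rectified), "extrinsics" (4x4, takes a point from camera to world coordinates). Camera axes: x right, y down, z forward; pixel columns grow to the right and rows downward; lengths in m; the calibration is good to about 2 mm. A picture is of the moment at which its call begins.
- order.job_done(): hands the job in; it is judged then, once.
The state is a dict: "time_s": time; "qpos": joint angles; "qvel": joint speeds; "joint_torque": joint torques, N m; "position": TCP position; "ee_rot": TCP orientation; "contact_force": force on the tool from outside, world axes, zero at the start; "wrist_torque": the same for the moment, N m; "opening": opening from 0.0 (shut) to 1.0 (fully open); "grasp_force": force on a finger pad.
Only numpy, scipy, OpenCV 4.12 (cv2) and the standard library are available. Lean on these libraries where they do the work, as an engineer would, in place of code of your own. Each camera call takes 0.05 s, during which the arm holds its last target. There are 200 camera calls.

TASK

The red and the white strips are sorted, but the blue ones are not. With the fingertips only, gently push the drawer of red strips fully shut, and then push down the lid of the clear tub of white strips until it is fully shut; leave the blue drawer open just as it is. Do not slam, pull or lift anything, leave the tub where it stands, do not disturb the other things on the table, and finish with the hand clear.

Things in the scene. Friction and masses are not known exactly. Their poses are not given: they have to be found in the camera images.
- red_unit: grey one-drawer unit for red strips, 180 mm deep (its x) x 130 mm wide (its y) x 85 mm tall, fixed to the table; three red sample strips are glued on the front half of its roof (up to 89 mm high). Origin at the centre of its underside; its drawer opens along its own -x, roughly towards the robot, and its +x points in the closing direction. Which unit stands where changes from run to run
- blue_unit: grey one-drawer unit for blue strips, 180 mm deep (its x) x 130 mm wide (its y) x 85 mm tall, fixed to the table; three blue sample strips are glued on the front half of its roof (up to 89 mm high). Origin at the centre of its underside; its drawer opens along its own -x, roughly towards the robot, and its +x points in the closing direction. Which unit stands where changes from run to run
- red_drawer (a joint): how far the red drawer is open, m: 0 fully shut (a firm stop), starts 0.05 to 0.09 open. Light slide: about 2 N of steady push moves it, and it stays where it is left
- red_drawer_pull (a point): middle of the outer face of the black pull ridge on the front of the red drawer. The ridge is 80 mm wide, 12 mm tall (61 to 73 mm above the table, this point at 67 mm) and stands 10 mm out from the drawer's front plate (128 mm wide, from 5 to 79 mm above the table). Moves with the drawer; axes are those of the unit (+x closes)
- blue_drawer (a joint): how far the blue drawer is open, m: 0 shut, starts 0.05 to 0.09 open and must be left so
- blue_drawer_pull (a point): middle of the outer face of the black pull ridge on the front of the blue drawer. The ridge is 80 mm wide, 12 mm tall (61 to 73 mm above the table, this point at 67 mm) and stands 10 mm out from the drawer's front plate (128 mm wide, from 5 to 79 mm above the table). Moves with the drawer; axes are those of the unit (+x closes)
- tub: clear plastic tub half full of white strips, 150 mm (its x) x 130 mm (its y) x 70 mm tall without lid, about 1 kg, standing loose on the table. Origin at the centre of its underside; its -x side is roughly towards the robot. It takes any of the three places beside the two units
- tub_lid (a joint): angle of the tub's flat white lid, rad: 0 fully shut and lying on the rim, grows as it opens; starts 0.7 to 1.2 (half open, outer face looking up and away from the robot). Stiff hinge: the lid stays at any angle; about 1.5 N near its free edge turns it
- tub_lid_hinge (a point): middle of the lid's hinge line, on the tub's far (+x) rim, 75 mm along the tub's +x from its origin and 70.5 mm up. The hinge line runs along the tub's y. From it the lid reaches 150 mm (plus a 10 mm tab) towards the tub's -x when shut; the lid is 130 mm wide, 5 mm thick, its underside in line with this point. The point turns with the lid
- tub_lid_edge (a point): middle of the lid's free edge on the outer face: 150 mm from the hinge; a 10 mm long tab reaches on from there
- mug: bystander, to be left alone: blue ceramic mug, 76 mm across, 90 mm tall; origin at its underside
- jar: bystander, to be left alone: glass jar with a yellow cap, 60 mm across, 85 mm tall; origin at its underside
- tape: bystander, to be left alone: flat cardboard ring (tape core), 60 mm across, 24 mm tall; origin at its underside
- block: bystander, to be left alone: small wooden block, 50 x 30 x 20 mm; origin at its underside
- driver: bystander, to be left alone: screwdriver with orange handle, 180 mm long, lying flat
- tin: bystander, to be left alone: aluminium tin, 52 mm across, 60 mm tall; origin at its underside
- carton: bystander, to be left alone: small cardboard carton, 50 x 80 x 25 mm, lying on the rear half of the red unit's roof; origin at its underside
Mind the look-alikes: they are no part of the job. Leave any pink look-alike of the tub alone.

How it is judged:
On the way, in this order (a step that is already met when the one before it is completed fails the run):
1. the red drawer is pushed shut (within 4 mm) (value of joint red_drawer below 0.004 m), for 0.2 s.
2. the tub's lid is pushed shut (within 0.04 rad) (value of joint tub_lid below 0.04 rad), for 0.2 s.
At the end, for the whole second after the job is handed in: Red drawer shut within 4 mm, tub lid shut within 0.04 rad, blue drawer within 10 mm of where it was, tub at rest on the table within 40 mm of where it stood (value of joint red_drawer below 0.004 m and value of joint tub_lid below 0.04 rad and distance of blue_drawer_pull from where it was at the start of the episode below 0.01 m and distance of tub from where it was at the start of the episode below 0.04 m and height (world z) of tub below 0.01 m and linear speed of tub below 0.02 m/s); the robot touches nothing.
It fails at once if the blue drawer is moved by more than 10 mm (distance of blue_drawer_pull from where it was at the start of the episode above 0.01 m).
It fails at once if the red drawer is pulled further open (beyond 105 mm) or the lid lifted further open (beyond 1.35 rad) (value of joint red_drawer above 0.105 m or value of joint tub_lid above 1.35 rad).
It fails at once if the tub is lifted, tipped or shifted by more than 40 mm (distance of tub from where it was at the start of the episode above 0.04 m or height (world z) of tub above 0.01 m or angle between tub's own z axis and vertical above 0.12 rad).
It fails at once if the drawer or the lid is slammed (closing faster than 0.4 m/s or 4 rad/s) (velocity of joint red_drawer below -0.4 m/s or velocity of joint tub_lid below -4 rad/s).
It fails at once if a bystander is moved by more than 30 mm (distance of any of mug, jar, tape, block, driver, tin, carton from where it was at the start of the episode above 0.03 m).
It also fails if it takes over 56 s, if anything falls off the work surface, if the arm or the gripper's body presses on something with over 40 N, if the wrist force passes 120 N, or if a joint passes its speed limit or range.

## Working session

There is one attempt and no reset: what is moved stays moved. The work goes in short steps, Python scripts to look and compute and a tool call to move; the robot and the scene stay as the last step left them, time stands still between calls to the robot, and variables do not carry over. Pictures are saved under pics/ and viewed, at most 10 in all, crops included, and the job is handed in when it is done.

Besides the shell and the picture viewer there is one more tool, called after "Call:" as name([rows], argument=value, ...), one row to a line, values as JSON. jog_arm: Moves the arm, as the interface text tells. Its arguments: {"type":"object","properties":{"steps":{"type":"array"}},"required":["steps"]}

```bash
mkdir -p pics; cat > h.py <<'E'
import numpy as np, cv2
from station import status, snapshot, order, robot
def cloud(s):
    z=s["z_map"]; h,w=z.shape
    u,v=np.meshgrid(np.arange(w),np.arange(h))
    p=cv2.undistortPoints(np.stack([u,v],-1).reshape(-1,1,2).astype(np.float64),s["mtx"],s["D"]).reshape(h,w,2)
    c=np.dstack([p*z[...,None],z]); E=s["extrinsics"]
    P=c@E[:3,:3].T+E[:3,3]; P[z==0]=np.nan
    return P
def save(s,n): cv2.imwrite("pics/"+n,s["pixels"][...,::-1])
E
python3 - <<'E'
from h import *
for n in("top","side"):
    s=snapshot(n); save(s,n+"0.png"); np.save(n+"0.npy",cloud(s)); print(s["extrinsics"].round(3))
print(robot.tcp_to_tips,status.read_state())
E
```

```text
[[ 0.007 -0.992  0.13   0.319]
 [-1.    -0.005  0.011 -0.015]
 [-0.01  -0.13  -0.992  1.589]
 [ 0.     0.     0.     1.   ]]
[[-0.71  -0.537  0.456 -0.152]
 [-0.704  0.545 -0.455  0.638]
 [-0.004 -0.644 -0.765  1.2  ]
 [ 0.     0.     0.     1.   ]]
0.008 {'time_s': 0.1, 'qpos': array([-1.33238835e+00,  2.77074235e-01, -2.77432371e-02,  1.26803227e+00,
        1.43535579e-06,  1.46743667e+00]), 'qvel': array([-0.00040331, -0.00013086,  0.00357594, -0.00041356, -0.00018064,
       -0.00095927]), 'joint_torque': array([ 1.75341120e-04, -4.46706641e+01,  2.96128857e+01,  8.41822563e-03,
       -1.70760063e-04,  3.18287348e-06]), 'position': array([ 0.20931901, -0.58816244,  0.23826102]), 'ee_rot': array([ 9.85434337e-01,  1.70053269e-01, -6.85588805e-05, -1.02441670e-03]), 'contact_force': array([-0.77271062,  1.04027799,  0.08826106]), 'wrist_torque': array([ 0.01001966, -0.01634629,  0.05256453]), 'grasp_force': 0.0, 'opening': 0.9977144069522315}
```

View pics/top0.png

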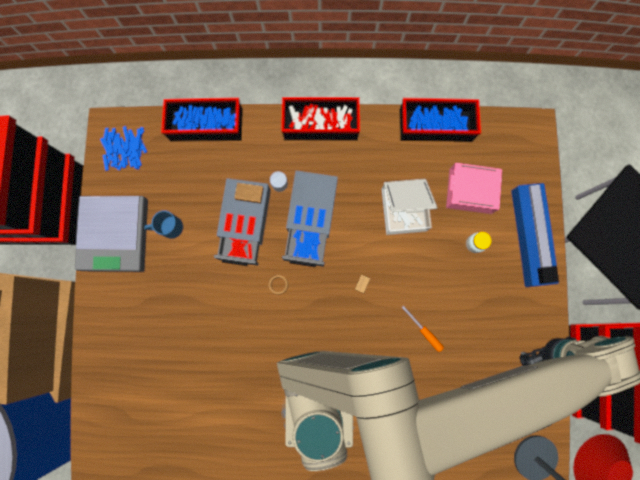

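View pics/side0.png

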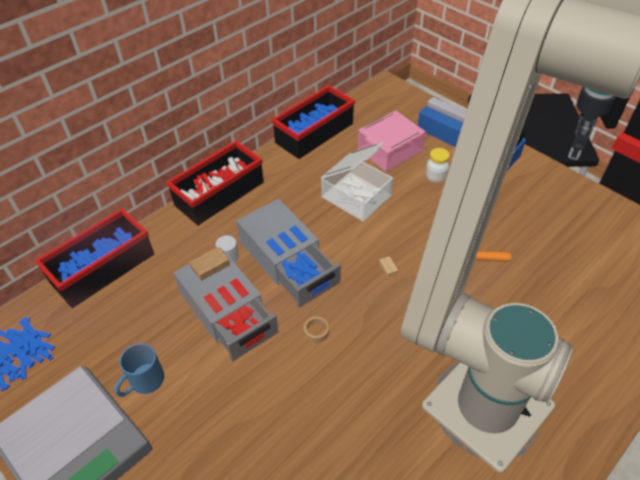

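The red unit is at about (243,215) in the top view with its drawer front at (237,261). The blue unit is at (310,215), and the tub is at (408,210) with its lid half open. The carton is at (250,192), the tape at (278,284), the tin at (278,180) and the jar at (480,241).

```bash
python3 - <<'E'
from h import *
P=np.load("top0.npy"); S=np.load("side0.npy")
def sel(A,x,y,z):
    m=(A[...,0]>x[0])&(A[...,0]<x[1])&(A[...,1]>y[0])&(A[...,1]<y[1])&(A[...,2]>z[0])&(A[...,2]<z[1]); return A[m]
for n,(u,v) in dict(red=(243,215),blue=(310,215),tub=(408,205),tape=(278,276),tin=(278,180),jar=(480,241),block=(362,284),front=(237,262)).items(): print(n,P[v,u].round(3))
for n,u,v in(("red",(212,274),(170,268)),("blue",(282,342),(165,268))):
    Q=P[v[0]:v[1],u[0]:u[1]].reshape(-1,3)
    R=Q[(Q[:,2]>.081)&(Q[:,2]<.12)]
    r=cv2.minAreaRect((R[:,:2]*1000).astype(np.float32)); print(n,"roof",len(R),r,cv2.boxPoints(r).round(0).tolist())
    A=Q[(Q[:,2]>.05)&(Q[:,2]<.12)]
    r=cv2.minAreaRect((A[:,:2]*1000).astype(np.float32)); print(n,"all",r,cv2.boxPoints(r).round(0).tolist())
Q=P[170:240,378:440].reshape(-1,3); 
L=Q[(Q[:,2]>.077)]
r=cv2.minAreaRect((L[:,:2]*1000).astype(np.float32)); print("lid",r,cv2.boxPoints(r).round(0).tolist(),L[:,2].max())
A=np.c_[L[:,:2],np.ones(len(L))]; c=np.linalg.lstsq(A,L[:,2],rcond=None)[0]; print("plane",c,np.hypot(*c[:2]),"ang",np.arctan(np.hypot(*c[:2])),np.degrees(np.arctan2(c[1],c[0])))
A=Q[(Q[:,2]>.055)]
r=cv2.minAreaRect((A[:,:2]*1000).astype(np.float32)); print("tub all",r,cv2.boxPoints(r).round(0).tolist())
for v in range(176,240,4): print(v,P[v,408].round(3),P[v,395].round(3),P[v,425].round(3))
for v in range(232,272,3): print(v,P[v,237].round(3),P[v,305].round(3))
E
```

```text
red [0.599 0.232 0.087]
blue [0.599 0.029 0.09 ]
tub [ 0.616 -0.254  0.163]
tape [0.419 0.129 0.018]
tin [0.714 0.13  0.061]
jar [ 0.523 -0.485  0.087]
block [ 0.396 -0.131  0.021]
front [0.457 0.249 0.07 ]
red roof 2320 ((584.4524536132812, 240.7972412109375), (129.9296112060547, 248.65625), 81.99736785888672) [[452.0, 194.0], [699.0, 159.0], [717.0, 288.0], [470.0, 322.0]]
red all ((597.799072265625, 231.78384399414062), (144.8770294189453, 296.9591979980469), 82.4438705444336) [[441.0, 179.0], [735.0, 140.0], [755.0, 284.0], [460.0, 323.0]]
blue roof 2350 ((591.627685546875, 32.6214485168457), (130.2085723876953, 280.5272216796875), 81.75736999511719) [[443.0, -12.0], [721.0, -52.0], [740.0, 77.0], [462.0, 117.0]]
blue all ((593.0797119140625, 52.281951904296875), (170.405029296875, 283.4493408203125), 81.9547348022461) [[441.0, -12.0], [721.0, -52.0], [745.0, 117.0], [465.0, 156.0]]
lid ((637.5889892578125, -266.34912109375), (148.75457763671875, 129.46771240234375), 4.83345365524292) [[558.0, -208.0], [569.0, -337.0], [717.0, -325.0], [706.0, -196.0]] 0.18728067068380794
plane [
[... 1366 characters left out ...]
  0.   ]
236 [ 0.55 -0.28  0.  ] [ 0.549 -0.238  0.004] [ 0.55  -0.334  0.001]
232 [0.545 0.247 0.096] [0.556 0.046 0.033]
235 [0.537 0.249 0.086] [0.546 0.046 0.034]
238 [0.529 0.249 0.084] [0.536 0.045 0.037]
241 [0.526 0.257 0.039] [0.53  0.046 0.015]
244 [0.517 0.257 0.034] [0.518 0.045 0.033]
247 [0.507 0.256 0.036] [0.509 0.046 0.026]
250 [0.497 0.256 0.038] [0.5   0.045 0.027]
253 [0.488 0.256 0.035] [0.49  0.045 0.029]
256 [0.479 0.256 0.034] [0.481 0.045 0.034]
259 [0.466 0.248 0.078] [0.467 0.043 0.078]
262 [0.457 0.249 0.07 ] [0.458 0.043 0.076]
265 [0.454 0.261 0.001] [0.449 0.043 0.075]
268 [ 0.445  0.262 -0.004] [0.446 0.046 0.002]
271 [0.435 0.261 0.   ] [ 0.437  0.046 -0.002]
```

Call:
jog_arm([
  {"az":-10.4,"dz":-0.015,"jaw":0},
  {"az":-10.4,"dz":-0.015,"jaw":0},
  {"az":-10.4,"dz":-0.015,"jaw":0},
  {"az":-10.4,"dz":-0.015,"jaw":0},
  {"az":-10.4,"dz":0,"jaw":0},
])

```text
$.steps[0]: bad value
```

Call:
jog_arm([
  {"az":-10.4,"jaw":0},
  {"dy":0.05,"jaw":0},
  {"dy":0.05,"jaw":0},
  {"dy":0.05,"jaw":0},
  {"dy":0.05,"dx":0.04,"jaw":0},
])

```text
$.steps[0]: bad value
```

Call:
jog_arm([
  {"ax":0,"ay":0,"az":-10.4,"dx":0,"dy":0,"dz":-0.015,"jaw":0},
  {"ax":0,"ay":0,"az":-10.4,"dx":0,"dy":0,"dz":-0.015,"jaw":0},
  {"ax":0,"ay":0,"az":-10.4,"dx":0,"dy":0,"dz":-0.015,"jaw":0},
  {"ax":0,"ay":0,"az":-10.4,"dx":0,"dy":0,"dz":-0.015,"jaw":0},
  {"ax":0,"ay":0,"az":-10.4,"dx":0,"dy":0,"dz":0,"jaw":0},
])

```text
time_s: 0.72
position: [0.2096, -0.5894, 0.3004]
ee_rot: [0.809, 0.587, -0.0, 0.001]
contact_force: [-1.0, 0.2, -0.7]
opening: 0.005
grasp_force: 0.0
```

Call:
jog_arm([
  {"ax":0,"ay":0,"az":-10.2,"dx":0,"dy":0,"dz":0,"jaw":0},
  {"ax":0,"ay":0,"az":0,"dx":0.03,"dy":0.05,"dz":0,"jaw":0},
  {"ax":0,"ay":0,"az":0,"dx":0.03,"dy":0.05,"dz":0,"jaw":0},
  {"ax":0,"ay":0,"az":0,"dx":0.03,"dy":0.05,"dz":0,"jaw":0},
  {"ax":0,"ay":0,"az":0,"dx":0.03,"dy":0.05,"dz":0,"jaw":0},
])

```text
time_s: 1.35
position: [0.4259, -0.4976, 0.2987]
ee_rot: [0.756, 0.655, -0.0, -0.0]
contact_force: [-0.0, -1.1, -0.2]
opening: -0.001
grasp_force: 0.0
```

Call:
jog_arm([
  {"ax":0,"ay":0,"az":0,"dx":0.06,"dy":-0.01,"dz":0,"jaw":0},
  {"ax":0,"ay":0,"az":0,"dx":0.06,"dy":-0.01,"dz":0,"jaw":0},
  {"ax":0,"ay":0,"az":0,"dx":0.06,"dy":-0.01,"dz":0,"jaw":0},
  {"ax":0,"ay":0,"az":0,"dx":0.06,"dy":-0.01,"dz":0,"jaw":0},
  {"ax":0,"ay":0,"az":0,"dx":0.06,"dy":-0.01,"dz":0,"jaw":0},
])

```text
time_s: 1.98
position: [0.4174, -0.1925, 0.2989]
ee_rot: [0.756, 0.654, 0.0, -0.0]
contact_force: [0.6, 1.0, 0.1]
opening: 0.002
grasp_force: 0.0
```

Call:
jog_arm([
  {"ax":0,"ay":0,"az":0,"dx":0.06,"dy":-0.01,"dz":0,"jaw":0},
  {"ax":0,"ay":0,"az":0,"dx":0.06,"dy":-0.01,"dz":0,"jaw":0},
  {"ax":0,"ay":0,"az":0,"dx":0.06,"dy":-0.01,"dz":0,"jaw":0},
  {"ax":0,"ay":0,"az":0,"dx":0.06,"dy":-0.01,"dz":0,"jaw":0},
  {"ax":0,"ay":0,"az":0,"dx":0.06,"dy":-0.01,"dz":0,"jaw":0},
])

```text
time_s: 2.6
position: [0.4107, 0.1113, 0.2991]
ee_rot: [0.756, 0.655, 0.0, 0.0]
contact_force: [1.7, 0.1, -0.8]
opening: 0.003
grasp_force: 0.0
```

Call:
jog_arm([
  {"ax":0,"ay":0,"az":0,"dx":0.04,"dy":-0.01,"dz":0,"jaw":0},
  {"ax":0,"ay":0,"az":0,"dx":0.04,"dy":-0.01,"dz":0,"jaw":0},
  {"ax":0,"ay":0,"az":0,"dx":0.04,"dy":-0.01,"dz":0,"jaw":0},
  {"ax":0,"ay":0,"az":0,"dx":0.032,"dy":-0.002,"dz":0,"jaw":0},
  {"ax":0,"ay":0,"az":0,"dx":0,"dy":0,"dz":0.036,"jaw":0},
])

```text
time_s: 3.22
position: [0.4034, 0.2675, 0.2653]
ee_rot: [0.755, 0.656, 0.003, 0.001]
contact_force: [0.9, -0.4, -0.8]
opening: -0.002
grasp_force: 0.0
```

Call:
jog_arm([
  {"ax":0,"ay":0,"az":0,"dx":0,"dy":0,"dz":0.05,"jaw":0},
  {"ax":0,"ay":0,"az":0,"dx":0,"dy":0,"dz":0.05,"jaw":0},
  {"ax":0,"ay":0,"az":0,"dx":0,"dy":0,"dz":0.05,"jaw":0},
  {"ax":0,"ay":0,"az":0,"dx":0,"dy":0,"dz":0.04,"jaw":0},
  {"ax":0,"ay":0,"az":0,"dx":0,"dy":0,"dz":0.01,"jaw":0},
])

```text
time_s: 3.85
position: [0.3985, 0.2631, 0.0604]
ee_rot: [0.756, 0.655, -0.003, -0.001]
contact_force: [-0.8, 0.6, 0.1]
opening: -0.005
grasp_force: 0.0
```

```bash
python3 - <<'E'
from h import *
s=snapshot("side"); cv2.imwrite("pics/a.png",cv2.resize(s["pixels"][180:380,150:400,::-1],None,fx=3,fy=3))
st=status.read_state(); print(st["position"],st["qpos"])
E
```

```text
[0.39927859 0.26343733 0.06089623] [ 4.47978781e-01  1.93903067e-01 -5.50183334e-01  8.31981867e-01
 -1.01940340e-05  2.16226697e+00]
```

View pics/a.png

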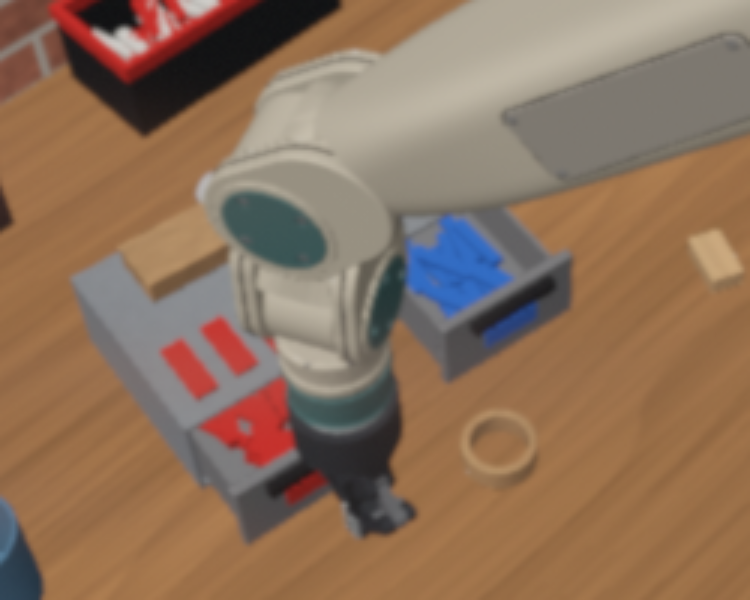

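The closed fingertips are just in front of the red pull ridge, at about (375,500) in the crop, with nothing in the way.

Call:
jog_arm([
  {"ax":0,"ay":0,"az":0,"dx":0,"dy":0.013,"dz":0,"jaw":0},
  {"ax":0,"ay":0,"az":0,"dx":0,"dy":0.013,"dz":0,"jaw":0},
  {"ax":0,"ay":0,"az":0,"dx":0,"dy":0.013,"dz":0,"jaw":0},
  {"ax":0,"ay":0,"az":0,"dx":0,"dy":0.013,"dz":0,"jaw":0},
  {"ax":0,"ay":0,"az":0,"dx":0,"dy":0.013,"dz":0,"jaw":0},
])

```text
time_s: 4.53
position: [0.4666, 0.2552, 0.0636]
ee_rot: [0.756, 0.655, 0.0, -0.0]
contact_force: [-1.7, 1.2, 0.6]
opening: -0.004
grasp_force: 1.0
```

```bash
python3 - <<'E'
from h import *
s=snapshot("side"); cv2.imwrite("pics/b.png",cv2.resize(s["pixels"][180:380,150:400,::-1],None,fx=3,fy=3))
E
```

```text
(no output)
```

View pics/b.png

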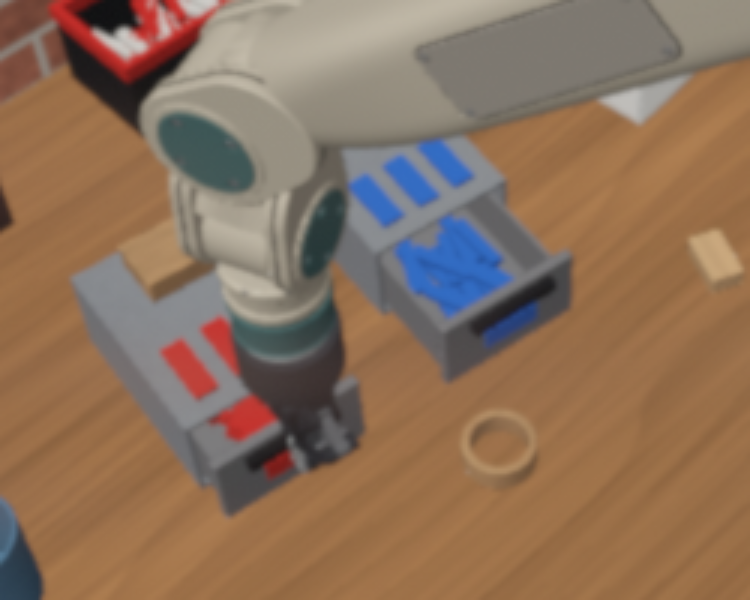

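The fingertips are on the red ridge and the drawer is about half shut, so I keep pushing.

Call:
jog_arm([
  {"ax":0,"ay":0,"az":0,"dx":0,"dy":0.008,"dz":0,"jaw":0},
  {"ax":0,"ay":0,"az":0,"dx":0,"dy":0.008,"dz":0,"jaw":0},
  {"ax":0,"ay":0,"az":0,"dx":0,"dy":0.006,"dz":0,"jaw":0},
  {"ax":0,"ay":0,"az":0,"dx":0,"dy":0.004,"dz":0,"jaw":0},
  {"ax":0,"ay":0,"az":0,"dx":0,"dy":0.003,"dz":0,"jaw":0},
])

```text
time_s: 5.2
position: [0.4944, 0.251, 0.0631]
ee_rot: [0.756, 0.655, -0.0, -0.0]
contact_force: [-2.1, 1.5, 0.6]
opening: 0.001
grasp_force: 0.8
```

Call:
jog_arm([
  {"ax":0,"ay":0,"az":0,"dx":0,"dy":0.003,"dz":0,"jaw":0},
  {"ax":0,"ay":0,"az":0,"dx":0,"dy":0.002,"dz":0,"jaw":0},
  {"ax":0,"ay":0,"az":0,"dx":0,"dy":0.002,"dz":0,"jaw":0},
  {"ax":0,"ay":0,"az":0,"dx":0,"dy":0.002,"dz":0,"jaw":0},
  {"ax":0,"ay":0,"az":0,"dx":0,"dy":0.0,"dz":0,"jaw":0},
])

```text
time_s: 5.82
position: [0.4948, 0.2509, 0.0631]
ee_rot: [0.755, 0.656, -0.005, -0.007]
contact_force: [-20.1, 4.9, 15.6]
opening: 0.003
grasp_force: 10.5
```

Call:
jog_arm([
  {"ax":0,"ay":0,"az":0,"dx":0,"dy":-0.009,"dz":0,"jaw":0},
  {"ax":0,"ay":0,"az":0,"dx":0,"dy":-0.02,"dz":0,"jaw":0},
  {"ax":0,"ay":0,"az":0,"dx":0,"dy":-0.03,"dz":0,"jaw":0},
  {"ax":0,"ay":0,"az":0,"dx":0,"dy":-0.03,"dz":0,"jaw":0},
  {"ax":0,"ay":0,"az":0,"dx":0,"dy":0,"dz":-0.04,"jaw":0},
])

```text
time_s: 6.45
position: [0.4087, 0.2604, 0.1]
ee_rot: [0.755, 0.655, -0.005, -0.001]
contact_force: [1.4, 0.2, 0.0]
opening: 0.0
grasp_force: 0.0
```

```bash
python3 - <<'E'
from h import *
s=snapshot("side"); cv2.imwrite("pics/c.png",cv2.resize(s["pixels"][180:380,150:400,::-1],None,fx=3,fy=3))
print(status.read_state()["position"])
E
```

```text
[0.41518785 0.26307417 0.10724776]
```

View pics/c.png

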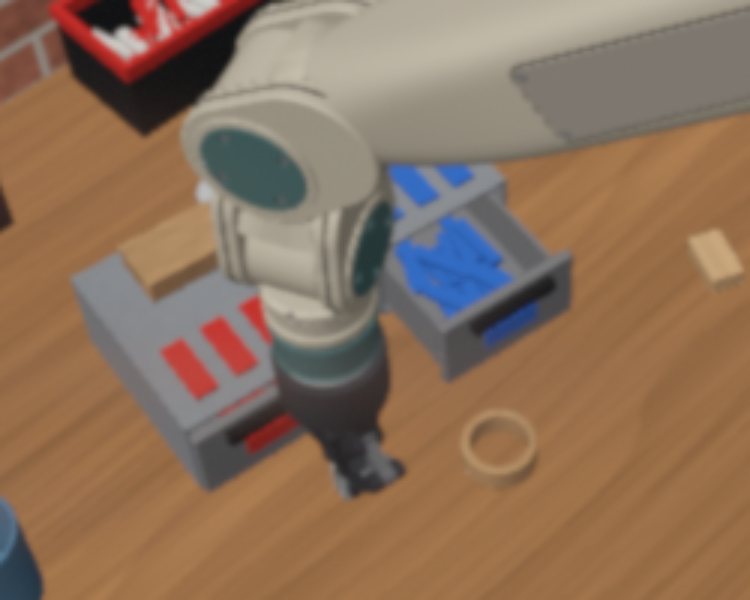

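The red drawer front is now flush with its unit (front face at (255,435) in the crop). Blue is unchanged. Next I move to the tub.

Call:
jog_arm([
  {"ax":0,"ay":0,"az":0,"dx":0,"dy":0,"dz":-0.053,"jaw":0},
  {"ax":0,"ay":0,"az":0,"dx":0,"dy":0,"dz":-0.053,"jaw":0},
  {"ax":0,"ay":0,"az":0,"dx":0,"dy":0,"dz":-0.053,"jaw":0},
  {"ax":0,"ay":0,"az":0,"dx":0,"dy":0,"dz":-0.053,"jaw":0},
  {"ax":0,"ay":0,"az":-10.4,"dx":0,"dy":0,"dz":0,"jaw":0},
])

```text
time_s: 7.12
position: [0.4182, 0.2637, 0.3211]
ee_rot: [0.692, 0.722, 0.006, 0.003]
contact_force: [-0.4, 0.6, -0.3]
opening: -0.001
grasp_force: 0.0
```

Call:
jog_arm([
  {"ax":0,"ay":0,"az":0,"dx":-0.055,"dy":0,"dz":0,"jaw":0},
  {"ax":0,"ay":0,"az":0,"dx":-0.055,"dy":0,"dz":0,"jaw":0},
  {"ax":0,"ay":0,"az":0,"dx":-0.055,"dy":0,"dz":0,"jaw":0},
  {"ax":0,"ay":0,"az":0,"dx":-0.055,"dy":0,"dz":0,"jaw":0},
  {"ax":0,"ay":0,"az":0,"dx":-0.055,"dy":0,"dz":0,"jaw":0},
])

```text
time_s: 7.75
position: [0.4257, -0.0142, 0.3155]
ee_rot: [0.694, 0.72, 0.0, 0.001]
contact_force: [1.4, -0.3, -0.1]
opening: 0.001
grasp_force: 0.0
```

Call:
jog_arm([
  {"ax":0,"ay":0,"az":0,"dx":-0.055,"dy":0.035,"dz":0,"jaw":0},
  {"ax":0,"ay":0,"az":0,"dx":-0.055,"dy":0.035,"dz":0,"jaw":0},
  {"ax":0,"ay":0,"az":0,"dx":-0.055,"dy":0.035,"dz":0,"jaw":0},
  {"ax":0,"ay":0,"az":0,"dx":-0.055,"dy":0.035,"dz":0,"jaw":0},
  {"ax":0,"ay":0,"az":0,"dx":-0.04,"dy":0.035,"dz":0,"jaw":0},
])

```text
time_s: 8.38
position: [0.6053, -0.2592, 0.3152]
ee_rot: [0.694, 0.72, -0.0, 0.001]
contact_force: [0.8, 0.7, 1.1]
opening: 0.003
grasp_force: 0.0
```

```bash
python3 - <<'E'
from h import *
st=status.read_state();print(st["position"],st["ee_rot"])
s=snapshot("top"); save(s,"d.png"); P=cloud(s)
for n,u,v in(("red",(212,274),(170,268)),):
    Q=P[v[0]:v[1],u[0]:u[1]].reshape(-1,3)
    for lo in(.05,.081):
        R=Q[(Q[:,2]>lo)&(Q[:,2]<.12)&(Q[:,1]>.15)]
        r=cv2.minAreaRect((R[:,:2]*1000).astype(np.float32)); print(n,lo,r)
E
```

```text
[ 0.60531625 -0.2591873   0.31523122] [ 6.94152306e-01  7.19827677e-01 -1.95118386e-04  8.08769220e-04]
red 0.05 ((624.71484375, 231.60122680664062), (137.05731201171875, 237.1668243408203), 82.15206909179688)
red 0.081 ((610.2467651367188, 237.38446044921875), (129.83094787597656, 195.94082641601562), 82.30952453613281)
```

View pics/d.png

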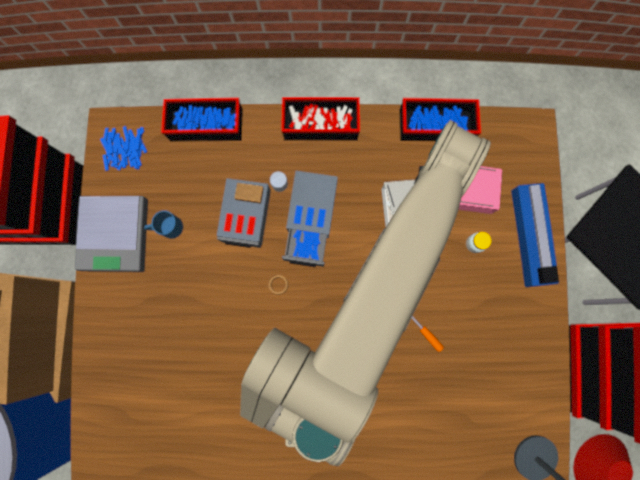

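The red drawer is shut (front edge at (237,243)) and blue and the bystanders are unchanged. The arm now hides the tub, so I align over the lid and come down.

Call:
jog_arm([
  {"ax":0,"ay":0,"az":0,"dx":-0.009,"dy":0.028,"dz":0,"jaw":0},
  {"ax":0,"ay":0,"az":0,"dx":0,"dy":0,"dz":0.04,"jaw":0},
  {"ax":0,"ay":0,"az":0,"dx":0,"dy":0,"dz":0.04,"jaw":0},
  {"ax":0,"ay":0,"az":0,"dx":0,"dy":0,"dz":0.03,"jaw":0},
  {"ax":0,"ay":0,"az":0,"dx":0,"dy":0,"dz":0.01,"jaw":0},
])

```text
time_s: 9.05
position: [0.6311, -0.2636, 0.1926]
ee_rot: [0.694, 0.72, -0.001, -0.002]
contact_force: [0.1, 0.6, -0.7]
opening: -0.004
grasp_force: 0.0
```

```bash
python3 - <<'E'
from h import *
print(status.read_state()["position"])
s=snapshot("side"); cv2.imwrite("pics/e.png",cv2.resize(s["pixels"][80:280,250:500,::-1],None,fx=3,fy=3))
E
```

```text
[ 0.63112145 -0.2636244   0.19261823]
```

View pics/e.png

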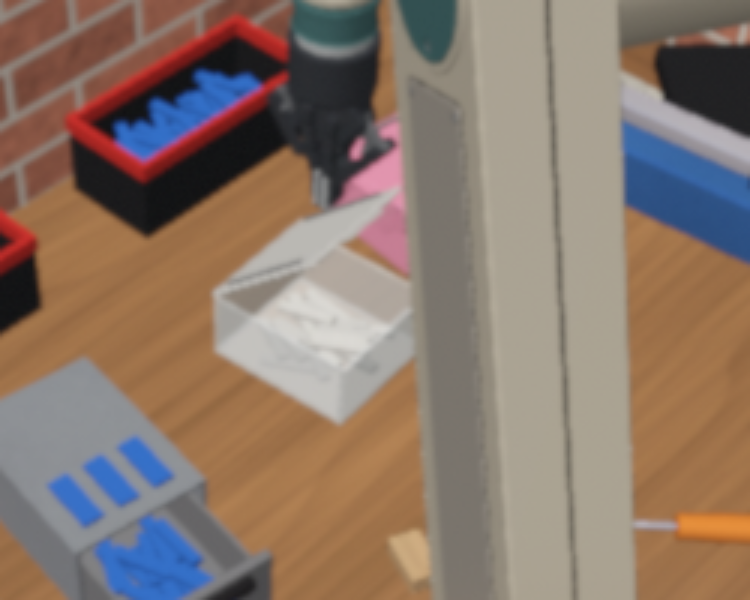

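The fingertips, at (320,200) in the crop, are just above the middle of the lid's outer face near its free edge. I push down along the arc.

Call:
jog_arm([
  {"ax":0,"ay":0,"az":0,"dx":0,"dy":0,"dz":0.012,"jaw":0},
  {"ax":0,"ay":0,"az":0,"dx":0,"dy":-0.005,"dz":0.012,"jaw":0},
  {"ax":0,"ay":0,"az":0,"dx":0,"dy":-0.008,"dz":0.012,"jaw":0},
  {"ax":0,"ay":0,"az":0,"dx":0,"dy":-0.006,"dz":0.012,"jaw":0},
  {"ax":0,"ay":0,"az":0,"dx":0,"dy":-0.005,"dz":0.012,"jaw":0},
])

```text
time_s: 9.72
position: [0.6081, -0.2655, 0.1347]
ee_rot: [0.694, 0.72, -0.0, 0.0]
contact_force: [-0.7, -0.3, -0.2]
opening: -0.002
grasp_force: 0.4
```

Call:
jog_arm([
  {"ax":0,"ay":0,"az":0,"dx":0,"dy":-0.004,"dz":0.012,"jaw":0},
  {"ax":0,"ay":0,"az":0,"dx":0,"dy":-0.003,"dz":0.01,"jaw":0},
  {"ax":0,"ay":0,"az":0,"dx":0,"dy":-0.002,"dz":0.008,"jaw":0},
  {"ax":0,"ay":0,"az":0,"dx":0,"dy":0,"dz":0.006,"jaw":0},
  {"ax":0,"ay":0,"az":0,"dx":0,"dy":0,"dz":0.004,"jaw":0},
])

```text
time_s: 10.35
position: [0.5998, -0.2657, 0.095]
ee_rot: [0.693, 0.72, 0.0, -0.0]
contact_force: [-1.4, -0.8, 1.0]
opening: 0.002
grasp_force: 0.3
```

Call:
jog_arm([
  {"ax":0,"ay":0,"az":0,"dx":0,"dy":0,"dz":0.004,"jaw":0},
  {"ax":0,"ay":0,"az":0,"dx":0,"dy":0,"dz":0.003,"jaw":0},
  {"ax":0,"ay":0,"az":0,"dx":0,"dy":0,"dz":0.003,"jaw":0},
  {"ax":0,"ay":0,"az":0,"dx":0,"dy":0,"dz":0.002,"jaw":0},
  {"ax":0,"ay":0,"az":0,"dx":0,"dy":0,"dz":0,"jaw":0},
])

```text
time_s: 10.98
position: [0.5999, -0.2659, 0.0836]
ee_rot: [0.694, 0.72, 0.0, 0.0]
contact_force: [0.2, -0.6, 1.2]
opening: 0.003
grasp_force: 0.8
```

Call:
jog_arm([
  {"ax":0,"ay":0,"az":0,"dx":0,"dy":0,"dz":0.001,"jaw":0},
  {"ax":0,"ay":0,"az":0,"dx":0,"dy":0,"dz":0.001,"jaw":0},
  {"ax":0,"ay":0,"az":0,"dx":0,"dy":0,"dz":0.001,"jaw":0},
  {"ax":0,"ay":0,"az":0,"dx":0,"dy":0,"dz":0.001,"jaw":0},
  {"ax":0,"ay":0,"az":0,"dx":0,"dy":0,"dz":0,"jaw":0},
])

```text
time_s: 11.6
position: [0.6, -0.2659, 0.0832]
ee_rot: [0.693, 0.72, 0.0, 0.001]
contact_force: [-6.4, 3.6, 17.5]
opening: -0.001
grasp_force: 9.4
```

Firm contact at 17 N and z 0.083, so the lid is on the rim. I retreat straight up and then back.

Call:
jog_arm([
  {"ax":0,"ay":0,"az":0,"dx":0,"dy":0,"dz":-0.005,"jaw":0},
  {"ax":0,"ay":0,"az":0,"dx":0,"dy":0,"dz":-0.03,"jaw":0},
  {"ax":0,"ay":0,"az":0,"dx":0,"dy":0,"dz":-0.06,"jaw":0},
  {"ax":0,"ay":0,"az":0,"dx":0,"dy":0,"dz":-0.06,"jaw":0},
  {"ax":0,"ay":0,"az":0,"dx":0,"dy":0,"dz":-0.06,"jaw":0},
])

```text
time_s: 12.22
position: [0.5996, -0.2656, 0.2956]
ee_rot: [0.693, 0.72, 0.0, -0.0]
contact_force: [1.6, 0.0, 0.7]
opening: -0.001
grasp_force: 0.0
```

Call:
jog_arm([
  {"ax":0,"ay":0,"az":0,"dx":-0.06,"dy":-0.02,"dz":0,"jaw":0},
  {"ax":0,"ay":0,"az":0,"dx":-0.06,"dy":-0.04,"dz":0,"jaw":0},
  {"ax":0,"ay":0,"az":0,"dx":-0.06,"dy":-0.04,"dz":0,"jaw":0},
  {"ax":0,"ay":0,"az":0,"dx":-0.06,"dy":-0.04,"dz":0,"jaw":0},
  {"ax":0,"ay":0,"az":0,"dx":-0.04,"dy":-0.04,"dz":0,"jaw":0},
])

```text
time_s: 12.85
position: [0.4447, -0.5292, 0.2933]
ee_rot: [0.694, 0.72, 0.0, -0.0]
contact_force: [0.9, -0.4, -0.3]
opening: -0.0
grasp_force: 0.0
```

Call:
jog_arm([
  {"ax":0,"ay":0,"az":0,"dx":0,"dy":0,"dz":0,"jaw":0},
  {"ax":0,"ay":0,"az":0,"dx":0,"dy":0,"dz":0,"jaw":0},
  {"ax":0,"ay":0,"az":0,"dx":0,"dy":0,"dz":0,"jaw":0},
  {"ax":0,"ay":0,"az":0,"dx":0,"dy":0,"dz":0,"jaw":0},
  {"ax":0,"ay":0,"az":0,"dx":0,"dy":0,"dz":0,"jaw":0},
])

```text
time_s: 13.48
position: [0.4466, -0.5264, 0.2944]
ee_rot: [0.693, 0.721, 0.0, 0.0]
contact_force: [0.1, 0.1, -0.2]
opening: -0.002
grasp_force: 0.0
```

```bash
python3 - <<'E'
from h import *
s=snapshot("top"); save(s,"f.png"); P=cloud(s)
Q=P[170:245,378:440].reshape(-1,3); L=Q[Q[:,2]>.055]
r=cv2.minAreaRect((L[:,:2]*1000).astype(np.float32)); print(r,L[:,2].max(),np.median(L[:,2]))
c=np.linalg.lstsq(np.c_[L[:,:2],np.ones(len(L))],L[:,2],rcond=None)[0]; print(c)
Q=P[165:268,282:342].reshape(-1,3); R=Q[(Q[:,2]>.081)&(Q[:,2]<.12)]; print("blue",cv2.minAreaRect((R[:,:2]*1000).astype(np.float32)))
# red drawer: front profile vs. unit front edge, in unit frame
for A,n in((np.load("top0.npy"),"before"),(P,"after")):
    Q=A[165:272,212:274].reshape(-1,3); ax=np.array([.9903,-.139]); R=Q[(Q[:,2]>.055)&(Q[:,2]<.12)]
    R=R[np.abs((R[:,:2]-[.61,.238])@[.139,.9903])<.06]; print(n,np.percentile(R[:,:2]@ax,[0,.5,1,3,99]).round(4))
E
```

```text
((630.7327270507812, -267.31927490234375), (161.9086456298828, 130.78541564941406), 5.452404499053955) 0.08737208264058172 0.07566910202743271
[ 0.0050146  -0.00756911  0.07038485]
blue ((596.04931640625, 32.042564392089844), (130.35801696777344, 273.3432922363281), 81.78844451904297)
before [0.4113 0.4125 0.4141 0.4199 0.6671]
after [0.4679 0.469  0.4705 0.4766 0.6668]
```

View pics/f.png

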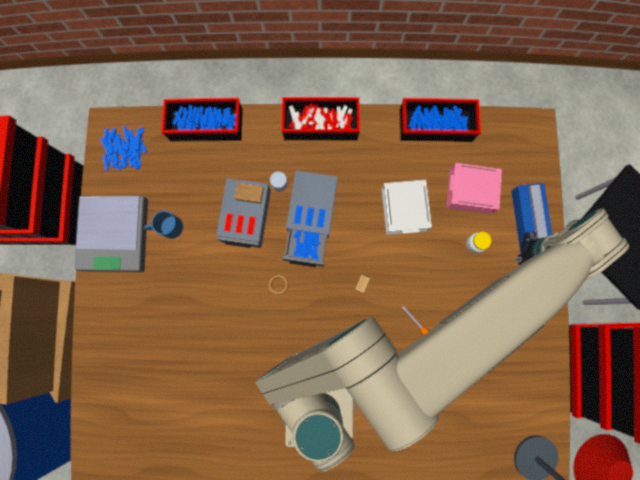

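The lid lies flat at 0.0757 m over the tub at (407,207). The red drawer is shut, blue is still open, the bystanders are in place and the hand is clear.

```bash
python3 -c "
from station import order; print(order.job_done())"
```

```text
the job is handed in; nothing more can be done
None
```

I pushed the red drawer fully shut, then the tub lid, left the blue drawer open, kept the hand clear, and handed the job in (no verdict was returned).

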